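Dip the vacuum pump's oil and show the dipstick level

TASK

Check the oil of the small bench vacuum pump: take the wiped dipstick from its wooden rest, push it into the pump's slanting filler neck until its collar sits fully home on the rim, leave it there for about a second, and draw it right out again. Then hold the dipstick level and still with its tip a hand's breadth above the shallow steel tray, so that any drip lands there and the marks can be read, and finish while still holding it like that. The tip must never be tipped up above the handle, the dipstick must not be dropped, and the loupe, parts tin, bench block and oil bottle standing about must not be knocked.

Things in the scene. Friction and masses are not known exactly. Their poses are not given: they have to be found in the camera images.
- dipstick: Dipstick, loose, 70 g: steel rod 8 mm thick, 105 mm long, round tip, two dark reading marks near it; steel collar disc 29 mm across, 4 mm thick; black round handle 15 mm thick, 88 mm long (x -4 to -92 mm), then a 22 mm knob to x -106. Origin: on the axis, at the collar face the rod springs from. x axis: along the rod to the tip. Mass centre near x -35. Starts level on the rest, axis 40 mm up.
- dipstick_tip (a point): Very tip of the dipstick, on its axis, 105 mm from the seating face of the collar.
- rest: Wooden rest, fixed: base 186 x 40 x 8 mm and two notched posts (10 mm thick, 30 mm wide, tops 45 and 42 mm high) that carry the dipstick, one under its rod 70 mm ahead of the collar, one under its handle 80 mm behind it; 25 mm of air between handle and base. Lift it straight up. Origin: underside, below the collar; x axis along the lying dipstick to its tip.
- pump: Small vacuum pump, fixed: base plate 112 x 215 mm, aluminium oil case at one end (top 96 mm high, hose barb 120 mm), grey finned motor behind it (top 103 mm). Origin on the bench below the oil case; y axis from the oil case towards the motor: the filler neck leaves towards -y and up. Yaw varies by 15 degrees either way.
- filler_neck: Filler neck of the pump, a fixed steel guide tube slanting 35 degrees above level. Origin: centre of its flared mouth, in the plane of the rim, 100 mm above the bench; z axis: out of the bore (the dipstick goes in along -z, its x axis opposite to this z). Bore 13 mm wide, 106 mm deep, flared to 21 mm in the last 12 mm; rim 27 mm across. Fully home, the collar lies on the rim: dipstick origin at this origin.
- steel_tray: Shallow steel tray 102 x 154 x 14 mm, fixed. Origin at the centre of its underside on the bench; y axis along its long side, z up.
- loupe: Bystander: black eye loupe, 32 mm across, 27 mm high, standing on the bench; origin at the centre of its underside.
- parts_tin: Bystander: round aluminium parts tin, 41 mm across, 20 mm high; origin at the centre of its underside.
- bench_block: Bystander: six-sided steel bench block, 42 mm across, 25 mm high; origin at the centre of its underside.
- oil_bottle: Bystander: small dropper bottle, 33 mm across, 102 mm high; origin at the centre of its underside.

How it is judged (in metres and radians):
On the way, in this order (a step that is already met when the one before it is completed fails the run):
1. the dipstick is in the filler neck with its collar home on the rim (within 3 mm) for half a second (z of dipstick_tip in the frame of filler_neck below -0.102 m and distance between dipstick and filler_neck below 0.006 m and angle between the x axis of dipstick and the z axis of filler_neck, either way round below 0.08 rad), for 0.5 s.
2. the dipstick is drawn right out of the neck, in the gripper (distance between dipstick_tip and filler_neck above 0.02 m and z of dipstick_tip in the frame of filler_neck above 0.01 m and contact force between the fingers and dipstick above 0.5 N), for 0.1 s.
At the end, for the whole second after the job is handed in: The gripper alone holds the dipstick, still and level (within 8 degrees), with its tip over the tray's outline and 40 to 200 mm above the bench; it touches nothing but the gripper (angle between dipstick's own x axis and vertical between 1.4308 and 1.7108 rad and x of dipstick_tip in the frame of steel_tray between -0.051 and 0.051 m and y of dipstick_tip in the frame of steel_tray between -0.077 and 0.077 m and z of dipstick_tip in the frame of steel_tray between 0.04 and 0.2 m and height (world z) of dipstick above 0.04 m and contact force between the fingers and dipstick above 0.5 N and contact force between dipstick and pump below 0.05 N and contact force between dipstick and rest below 0.05 N and contact force between dipstick and steel_tray below 0.05 N and contact force between dipstick and loupe below 0.05 N and contact force between dipstick and parts_tin below 0.05 N and contact force between dipstick and bench_block below 0.05 N and contact force between dipstick and oil_bottle below 0.05 N and linear speed of dipstick below 0.02 m/s and angular speed of dipstick below 0.15 rad/s); the arm keeps its last pose, push and grip.
It fails at once if the tip of the dipstick points more than 15 degrees upwards (angle between dipstick's own x axis and vertical below 1.309 rad).
It fails at once if the dipstick is dropped on the bench (height (world z) of dipstick below 0.022 m).
It fails at once if a bystander is knocked (moved more than 15 mm) (distance of any of loupe, parts_tin, bench_block, oil_bottle from where it was at the start of the episode above 0.015 m).
It also fails if it takes over 53 s, if anything falls off the work surface, if the arm or the gripper's body presses on something with over 40 N, if the wrist force passes 120 N, or if a joint passes its speed limit or range.

ROBOT

A 7-joint arm with a two-finger parallel gripper is mounted at the origin on a cart in front of the work surface, level with it; the furniture and walls round the work are solid. World frame = base frame: x ahead of the robot, y to its left, z up, the work surface at z = 0. Lengths are in m, angles in degrees, forces in N, time in s.
With the tool pointing down it reaches from about 0.425 to 0.925 m from the base axis. Payload 6.8 kg.
Tool frame: the origin (TCP) lies midway between the tips of the shut fingers; the grasp point (between the pads) lies 19 mm behind it; z points along the fingers, y is the line along which they close (so a half turn about z gives the same grasp; the last joint's range is limited). The gripper opens to 88 mm and grips with 3 to 60 N. Pads are 20 mm wide; open, the fingers measure 115 mm over their backs; the gripper's body (75 mm by 178 mm) begins 61 mm behind the grasp point.
Start: joints at [-6.194, 27.33, 1.283, 89.118, -0.659, 63.558, -4.761], TCP at [0.675, 0, 0.223] pointing down, gripper open.
Joint ranges: [-169.35, 169.35], [-19.33, 120.38], [-80.79, 83.38], [13.8, 139.57], [-78.32, 258.32], [9.67, 109.79], [-169.56, 169.56]. Speed limits (degrees/s): [136.94, 136.94, 180, 180, 180, 180, 180].

INTERFACE

Orientations are given as a 3x3 rotation matrix whose columns are the frame's x, y, z axes.
In Python, from plant import sensors, eyes, robot, models gives the robot as it stands. The module is installed in compiled form; this text tells all that it offers.
- The arm moves only by the tool arm_command, never from a script. Its argument "moves" is a list of rows, each a list of 4 numbers: the shift along the tool's x, y, z in cm, then the turn about the tool's z in degrees. In form: [[x, y, z, spin], ...]. A call has 1 to 20 rows; each row is the pose to reach, as a shift and turn from the pose commanded when the call began, along the tool's axes at that moment; what a row does not reach only later rows make up. A row lasts 1/8 s, in which the tool goes at most 62.5 mm and 10.7 degrees, less where a joint would pass 70% of its speed; a pose out of reach is approached as far as the arm can. A call with a gripper value outside its range is refused whole. "hand" is the opening, from 0 (shut) to 1 (fully open), set as the call begins (left out, the last holds). The fingers move at their own pace and stop on an object; the grip force is fixed at half the most. Time passes only in rows, so rows that repeat a pose let the fingers close. It gives the time, the measured TCP pose, the force, the opening and the grip force at its end, in the units of the state.
- sensors.get_state(): the state, without advancing time (a new reading comes with each control period).
- eyes.get_image(name): name is "scene" or "side" or "wrist"; returns (picture, depth): 400x640x3 uint8, blue, green, red; 400x640 float32, m along the optical axis (not along the pixel's ray), 0 where there is no reading.
- eyes.calibration(name): a dict with "K" (3x3 intrinsics, pixels), "R" (3x3) and "t" (3): a world point X has camera coordinates R X + t. Camera axes: x right, y down, z forward; pixel columns grow to the right and rows downward; lengths in m; the calibration is good to about 2 mm. A picture is of the moment at which its call begins: read the wrist's pose just before it. calibration takes no time and is no camera call; for the wrist camera it gives the pose at the moment of the call.
- robot.sign_off(): hands the job in; it is judged then, once.
Trained networks look in the newest picture that a camera, given by its name, has taken for a name from the list of things; names that differ only in an ending like _2 or _b are one class to them, and where a whole thing is asked for, a point or a joint stands for the part that bears it (a point fixed in the world has none). Each returns a list of dicts, best first, with "conf" (0 to 1); they miss things now and then, are a little off and sometimes report something else, mostly with a low value. They report only what shows in the picture. A call takes as long as a camera call.
- models.outline_of(label, camera): "mask" (400x640 bool, what is visible of it) and "rect" ([left, top, width, height] in pixels, round what is visible of it).
The state is a dict: "time_s": time; "qpos": joint angles; "joint_velocities": joint speeds; "effort": joint torques, N m; "position": TCP position; "tcp_rot": TCP orientation; "force": force on the tool from outside, world axes, zero at the start; "ft_torque": the same for the moment, N m; "width": finger opening in m; "gripper_force": force on a finger pad.
Only numpy, scipy, OpenCV 4.12 (cv2) and the standard library are available. Lean on these libraries where they do the work, as an engineer would, in place of code of your own. Each camera call takes 0.05 s, during which the arm holds its last target. There are 200 camera calls.

## Working session

There is one attempt and no reset: what is moved stays moved. The work goes in short steps, Python scripts to look and compute and a tool call to move; the robot and the scene stay as the last step left them, time stands still between calls to the robot, and variables do not carry over. Pictures are saved under pics/ and viewed, at most 10 in all, crops included, and the job is handed in when it is done.

Besides the shell and the picture viewer there is one more tool, called after "Emit:" in YAML: its name, and indented under it one key for each argument. arm_command: Moves the arm, as the interface text tells. Its arguments: {"type":"object","properties":{"moves":{"type":"array","items":{"type":"array","items":{"type":"number"}}},"hand":{"type":"number"}},"required":["moves"]}

```bash
mkdir -p pics; cat > h.py <<'E'
import numpy as np,cv2
from plant import sensors,eyes,robot,models
def cloud(cam,depth):
    c=eyes.calibration(cam);K,R,t=map(np.array,(c["K"],c["R"],c["t"]))
    v,u=np.mgrid[:400,:640]
    P=np.stack([(u-K[0,2])/K[0,0]*depth,(v-K[1,2])/K[1,1]*depth,depth],-1)
    W=(P-t.reshape(3))@R; W[depth<=0]=np.nan
    return W
def snap(cam,name=None):
    im,d=eyes.get_image(cam)
    W=cloud(cam,d)
    if name: cv2.imwrite(f"pics/{name}.png",im)
    return im,W
E
python3 - <<'E'
from h import *
ims=[]
for cam in("scene","side","wrist"):
    im,W=snap(cam,cam)
    np.save(cam+".npy",W)
    print(cam,eyes.calibration(cam)["R"],eyes.calibration(cam)["t"])
    for l in["dipstick","rest","pump","filler_neck","steel_tray","loupe","parts_tin","bench_block","oil_bottle"]:
        for o in models.outline_of(l,cam)[:1]:
            m=o["mask"]; p=W[m]; p=p[np.isfinite(p[:,0])]
            np.save(f"m_{cam}_{l}.npy",m)
            if len(p): print(l,round(o["conf"],2),o["rect"],np.median(p,0).round(3),np.percentile(p,2,0).round(3),np.percentile(p,98,0).round(3))
E
```

```text
scene [[-0.79243337 -0.60982355  0.01282912]
 [-0.31649427  0.39310576 -0.86330715]
 [ 0.52142183 -0.68817374 -0.50451578]] [0.46222544 0.25719985 0.69152954]
dipstick 0.74 [355.9, 212.0, 41.6, 26.0] [ 0.463 -0.088  0.042] [ 0.454 -0.159  0.029] [ 0.477 -0.018  0.05 ]
rest 0.8 [343.3, 215.6, 54.5, 41.8] [ 0.462 -0.06   0.006] [ 0.444 -0.148  0.   ] [0.488 0.02  0.042]
pump 0.86 [188.4, 234.7, 116.9, 109.9] [0.523 0.294 0.074] [0.489 0.154 0.01 ] [0.589 0.37  0.103]
filler_neck 0.58 [286.3, 231.6, 20.2, 23.1] [0.523 0.149 0.093] [0.514 0.136 0.08 ] [0.534 0.165 0.107]
steel_tray 0.81 [321.1, 185.3, 52.0, 36.8] [ 0.623 -0.197 -0.001] [ 0.566 -0.271 -0.004] [ 0.671 -0.118  0.012]
loupe 0.7 [304.8, 304.4, 15.1, 19.6] [0.418 0.23  0.018] [0.408 0.213 0.   ] [0.433 0.239 0.026]
parts_tin 0.48 [307.1, 237.0, 14.6, 16.5] [0.558 0.047 0.015] [0.542 0.025 0.004] [0.579 0.062 0.018]
bench_block 0.69 [394.3, 192.9, 10.9, 12.5] [ 0.495 -0.277  0.017] [ 0.48  -0.299 -0.001] [ 0.514 -0.267  0.024]
oil_bottle 0.88 [256.6, 187.7, 15.0, 34.2] [0.739 0.027 0.041] [ 0.73  -0.034 -0.003] [0.781 0.036 0.0
[... 1545 characters left out ...]
.5] [0.543 0.165 0.071] [0.499 0.126 0.013] [0.588 0.191 0.108]
filler_neck 0.73 [140.0, 4.3, 49.3, 61.0] [0.531 0.144 0.092] [0.514 0.123 0.07 ] [0.544 0.168 0.11 ]
steel_tray 0.79 [244.5, 255.7, 78.1, 99.3] [ 0.616 -0.171  0.002] [ 0.565 -0.273 -0.   ] [ 0.666 -0.12   0.015]
loupe 0.56 [141.4, 160.6, 51.8, 128.2] [ 0.475 -0.051  0.009] [ 0.456 -0.146  0.004] [0.492 0.016 0.046]
parts_tin 0.59 [219.4, 129.8, 34.7, 35.1] [0.562 0.039 0.019] [0.542 0.02  0.003] [0.581 0.057 0.021]
bench_block 0.91 [194.9, 349.4, 27.8, 25.6] [ 0.503 -0.282  0.024] [ 0.484 -0.304  0.002] [ 0.516 -0.271  0.027]
oil_bottle 0.74 [367.3, 149.6, 35.9, 32.6] [0.74  0.022 0.062] [0.729 0.003 0.007] [0.757 0.033 0.1  ]
```

View pics/scene.png

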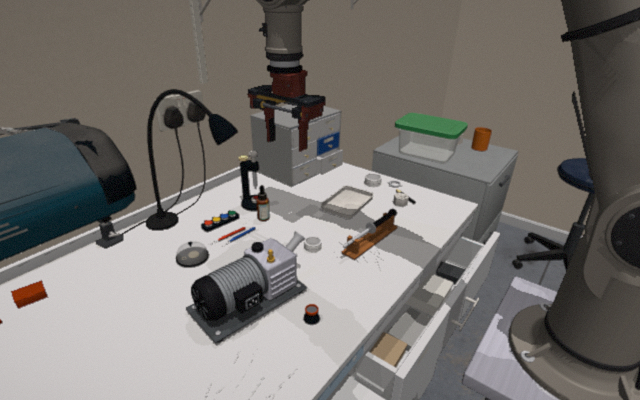

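View pics/side.png

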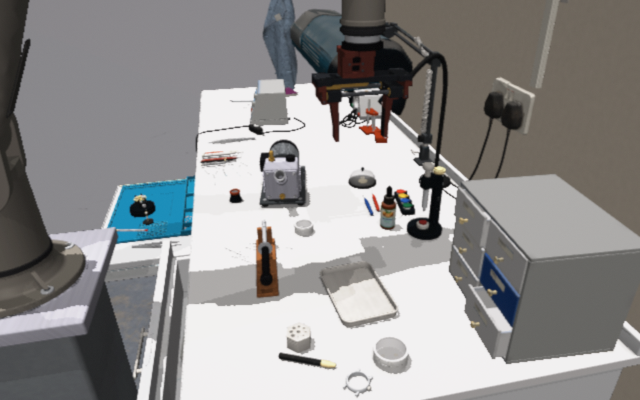

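```bash
python3 - <<'E'
from h import *
s=sensors.get_state();print(s["position"],s["tcp_rot"],s["width"],s["time_s"])
for cam in("scene","side","wrist"):
    W=np.load(cam+".npy"); p=W.reshape(-1,3)
    q=p[(p[:,0]>.44)&(p[:,0]<.5)&(p[:,1]>-.22)&(p[:,1]<.06)&(p[:,2]>.030)&(p[:,2]<.07)]
    print(cam,len(q))
    for y in np.arange(-.22,.06,.02):
        r=q[abs(q[:,1]-y-.01)<.01]
        if len(r)>2: print(round(y+.01,3),len(r),r[:,0].min().round(3),np.median(r[:,0]).round(4),r[:,0].max().round(3),r[:,2].max().round(3))
im=cv2.imread("pics/wrist.png");cv2.imwrite("pics/wc.png",cv2.resize(im[0:330,90:390],None,fx=1.8,fy=1.8,interpolation=cv2.INTER_CUBIC))
E
```

```text
[6.75041097e-01 1.95586902e-05 2.22649063e-01] [[ 4.07464385e-05  9.99999998e-01  5.36853409e-05]
 [ 9.99999998e-01 -4.07491835e-05  5.11310403e-05]
 [ 5.11332278e-05  5.36832573e-05 -9.99999997e-01]] 0.08762684730570747 1.5
scene 426
-0.17 15 0.45 0.4543 0.466 0.049
-0.15 69 0.447 0.4564 0.478 0.049
-0.13 30 0.456 0.46 0.471 0.046
-0.11 33 0.458 0.461 0.47 0.047
-0.09 34 0.458 0.4626 0.471 0.046
-0.07 71 0.454 0.4656 0.482 0.052
-0.05 20 0.465 0.4674 0.472 0.043
-0.03 20 0.466 0.4696 0.474 0.043
-0.01 28 0.459 0.4711 0.486 0.044
0.01 80 0.458 0.471 0.489 0.044
0.03 26 0.47 0.4745 0.479 0.044
side 669
-0.17 135 0.453 0.4637 0.474 0.054
-0.15 93 0.45 0.4649 0.48 0.051
-0.13 52 0.459 0.4663 0.473 0.049
-0.11 49 0.461 0.4679 0.476 0.05
-0.09 48 0.463 0.4701 0.477 0.05
-0.07 115 0.457 0.4712 0.485 0.056
-0.05 11 0.47 0.4733 0.476 0.046
-0.03 23 0.47 0.4743 0.478 0.047
-0.01 95 0.462 0.4773 0.491 0.048
0.01 36 0.462 0.4776 0.491 0.047
0.03 12 0.476 0.4793 0.483 0.046
wrist 1424
-0.15 19 0.467 0.4718 0.475 0.039
-0.11 86 0.459 0.4685 0.473 0.049
-0.09 184 0.459 0.4694 0.474 0.049
-0.07 290 0.454 0.4704 0.482 0.056
-0.05 115 0.465 0.4707 0.474 0.046
-0.03 119 0.466 0.4721 0.475 0.046
-0.01 230 0.457 0.4742 0.488 0.047
0.01 270 0.458 0.475 0.488 0.047
0.03 111 0.471 0.4765 0.479 0.046
```

View pics/wc.png

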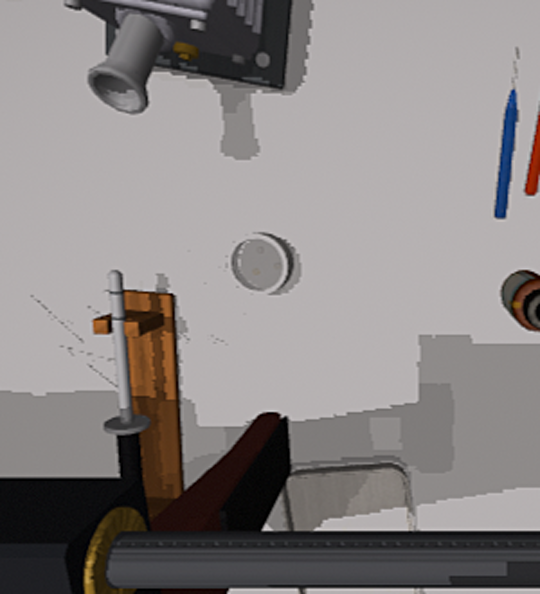

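Emit:
arm_command:
  moves:
    - [2, -5, -1, 0]
    - [4, -10, -2, 0]
    - [6, -15.5, -3, 0]
    - [6, -15.5, -3, 0]
    - [6, -15.5, -3, 0]

```text
time_s: 2.12
position: [0.5208, 0.0597, 0.2531]
tcp_rot: [[0.0, 1.0, 0.002], [1.0, -0.0, 0.0], [0.0, 0.002, -1.0]]
force: [0.2, -0.3, -0.2]
width: 0.088
gripper_force: 0.0
```

```bash
python3 - <<'E'
from h import *
s=sensors.get_state();print(s["position"],np.abs(s["joint_velocities"]).max(),eyes.calibration("wrist")["K"])
im,W=snap("wrist","w2");np.save("w2.npy",W)
for l in["filler_neck","dipstick","rest","pump","steel_tray","parts_tin"]:
    for o in models.outline_of(l,"wrist")[:1]:
        m=o["mask"];np.save(f"w2_{l}.npy",m);p=W[m];print(l,o["conf"],o["rect"],np.nanmedian(p,0).round(3),np.nanmin(p,0).round(3),np.nanmax(p,0).round(3))
E
```

```text
[0.5208184  0.05974475 0.25314265] 1.5651578320016795 [[294.7275371    0.         323.98620046]
 [  0.         294.7275371  200.3223689 ]
 [  0.           0.           1.        ]]
filler_neck 0.62 [318.5, 80.4, 30.4, 46.5] [0.527 0.146 0.092] [ 0.514  0.121 -0.001] [0.548 0.171 0.111]
dipstick 0.87 [274.8, 193.0, 18.1, 141.4] [ 0.469 -0.068  0.044] [ 0.445 -0.216 -0.001] [0.51  0.087 0.347]
rest 0.56 [274.5, 200.2, 33.4, 95.5] [ 0.475 -0.044  0.008] [ 0.442 -0.136 -0.001] [0.507 0.086 0.345]
pump 0.61 [292.9, 0.0, 104.1, 126.9] [0.535 0.196 0.096] [ 0.477  0.121 -0.001] [0.608 0.271 0.122]
parts_tin 0.93 [342.0, 173.0, 26.9, 30.7] [0.561 0.04  0.018] [ 0.541  0.013 -0.001] [0.584 0.059 0.022]
```

View pics/w2.png

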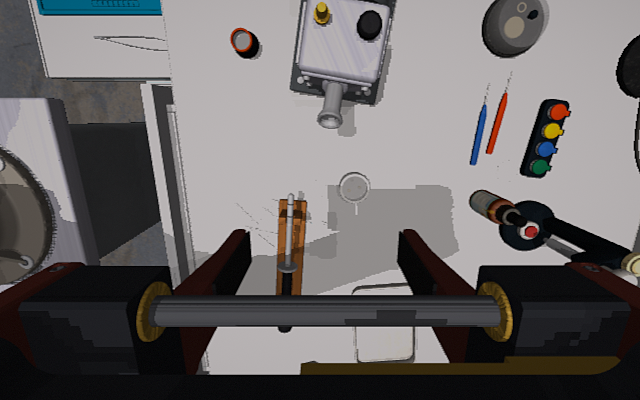

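```bash
cat > neck.py <<'E'
from h import *
def report(W,org,yaw):
    n=np.array([np.sin(yaw)*np.cos(np.radians(35)),-np.cos(yaw)*np.cos(np.radians(35)),np.sin(np.radians(35))])
    lat=np.array([np.cos(yaw),np.sin(yaw),0]); up=np.cross(lat,n); up*=np.sign(up[2])
    q=W.reshape(-1,3)-org; q=q[np.linalg.norm(q,axis=1)<.06]
    s,l,u=q@n,q@lat,q@up
    k=(abs(l)<.018)&(abs(u)<.018)
    for a in np.arange(-.045,.008,.004):
        j=k&(s>=a)&(s<a+.004)
        if j.sum()>3: print(round(a*1e3),j.sum(),"lat",(l[j].min()*1e3).round(1),(l[j].max()*1e3).round(1),"up",(u[j].min()*1e3).round(1),(u[j].max()*1e3).round(1))
E
python3 - <<'E'
from neck import *
W=np.load("w2.npy");p=W.reshape(-1,3)
q=p[(abs(p[:,2]-.096)<.004)&(p[:,1]>.16)&(p[:,1]<.32)&(abs(p[:,0]-.54)<.08)]
r=cv2.minAreaRect((q[:,:2]*1000).astype(np.float32));print("case top",r)
m=np.load("w2_filler_neck.npy");m=cv2.erode(m.astype(np.uint8),np.ones((3,3)))>0
t=W[m];t=t[t[:,2]>.06]
for y in np.arange(.12,.175,.006):
    j=t[abs(t[:,1]-y)<.003]
    if len(j)>2:print(y.round(3),len(j),j.min(0).round(4),j.max(0).round(4))
for yaw in(-10,-5,0): print("yaw",yaw);report(W,np.array([.527,.136,.1]),np.radians(yaw))
print("dipstick")
q=p[(p[:,0]>.43)&(p[:,0]<.51)&(p[:,1]>-.22)&(p[:,1]<.06)&(p[:,2]>.030)&(p[:,2]<.07)]
for y in np.arange(-.22,.06,.01):
    r=q[abs(q[:,1]-y-.005)<.005]
    if len(r)>2: print(round(y+.005,3),len(r),r[:,0].min().round(4),((r[:,0].min()+r[:,0].max())/2).round(4),r[:,0].max().round(4),r[:,2].max().round(3))
E
```

```text
case top ((538.01708984375, 206.77532958984375), (76.18846893310547, 81.16304016113281), 80.64434814453125)
0.12 7 [0.5242 0.1225 0.0908] [0.5305 0.1226 0.0938]
0.126 109 [0.5147 0.1235 0.089 ] [0.5364 0.1289 0.1037]
0.132 129 [0.5147 0.1297 0.0877] [0.5361 0.1349 0.1112]
0.138 103 [0.5159 0.1357 0.0964] [0.5344 0.1408 0.1111]
0.144 94 [0.5189 0.1415 0.0912] [0.5356 0.1469 0.105 ]
0.15 93 [0.5199 0.1475 0.089 ] [0.5366 0.153  0.0989]
0.156 94 [0.521  0.1531 0.0717] [0.5397 0.159  0.0944]
0.162 124 [0.5188 0.159  0.0739] [0.5436 0.165  0.0906]
0.168 73 [0.5188 0.165  0.076 ] [0.5421 0.1695 0.0857]
yaw -10
-45 4 lat -17.4 15.5 up -4.0 -1.2
-41 26 lat -17.3 17.3 up -8.4 4.1
-37 365 lat -17.9 17.9 up -11.1 18.0
-33 81 lat -17.3 16.8 up -3.3 14.4
-29 51 lat -10.0 7.6 up -1.3 5.8
-25 59 lat -10.3 8.2 up -4.1 5.9
-21 56 lat -10.1 7.5 up -1.1 5.7
-17 56 lat -10.3 8.2 up -3.1 5.7
-13 56 lat -10.3 7.1 up -4.2 6.3
-9 55 lat -10.0 7.9 up -2.6 5.9
-5 85 lat -11.5 7.9 up -13.0 7.4
-1 115 lat -12.1 9.3 up -14.5 9.2
3 225 lat -13.9 11.9 up -17.0 10.2
7 19 lat -12.3 11.5 up -15.9 8.7
yaw -5
-45 5 lat
[... 897 characters left out ...]
7 45 lat -0.7 10.5 up -15.2 8.5
dipstick
-0.175 15 0.4518 0.4605 0.4691 0.051
-0.165 57 0.4499 0.4602 0.4705 0.052
-0.115 9 0.458 0.4644 0.4708 0.046
-0.105 62 0.458 0.4647 0.4713 0.049
-0.095 64 0.4583 0.4655 0.4727 0.048
-0.085 64 0.4585 0.4659 0.4733 0.049
-0.075 47 0.4562 0.4685 0.4807 0.056
-0.065 172 0.4539 0.4674 0.4808 0.055
-0.055 36 0.4656 0.4691 0.4725 0.045
-0.045 41 0.4659 0.4695 0.4731 0.046
-0.035 40 0.4662 0.4698 0.4734 0.045
-0.025 38 0.4682 0.4716 0.475 0.045
-0.015 43 0.4684 0.4719 0.4755 0.045
-0.005 102 0.4585 0.4731 0.4877 0.047
0.005 152 0.4579 0.4729 0.4878 0.047
0.015 41 0.4708 0.4742 0.4776 0.045
0.025 45 0.4711 0.4745 0.478 0.046
0.035 30 0.4712 0.4751 0.4791 0.045
```

Emit:
arm_command:
  moves:
    - [-5, -2, 3, 2]
    - [-10, -4, 7, 4.2]
    - [-15, -5.5, 10, 4.2]
    - [-16.6, -5.5, 13, 4.2]
    - [-16.6, -5.5, 13, 4.2]
    - [-16.6, -5.5, 16, 4.2]
    - [-16.6, -5.5, 19, 4.2]
    - [-16.6, -5.5, 21.5, 4.2]
    - [-16.6, -5.5, 23.2, 4.2]
    - [-16.6, -5.5, 23.2, 4.2]
    - [-16.6, -5.5, 23.2, 4.2]

```text
time_s: 3.85
position: [0.4663, -0.1053, 0.0218]
tcp_rot: [[0.072, 0.997, 0.002], [0.997, -0.072, 0.0], [0.0, 0.002, -1.0]]
force: [0.7, 0.1, -0.3]
width: 0.0878
gripper_force: 0.0
```

Emit:
arm_command:
  moves:
    - [0, 0, 0, 0]
    - [0, 0, 0, 0]
    - [0, 0, 0, 0]
    - [0, 0, 0, 0]
    - [0, 0, 0, 0]
    - [0, 0, 0, 0]
    - [0, 0, 0, 0]
    - [0, 0, 0, 0]
  hand: 0

```text
time_s: 4.85
position: [0.4653, -0.106, 0.0207]
tcp_rot: [[0.073, 0.997, 0.0], [0.997, -0.073, -0.0], [0.0, 0.0, -1.0]]
force: [0.3, -0.3, -0.5]
width: 0.0136
gripper_force: 30.0
```

Emit:
arm_command:
  moves:
    - [0, 0, -1, 0]
    - [0, 0, -3, 0]
    - [0, 0, -6, 0]
    - [0, 0, -9, 0]
    - [0, 0, -11, 0]
    - [2, 1, -11, 2]
    - [4.5, 2, -11, 4]
    - [6.9, 2.7, -11, 5.2]
    - [6.9, 2.7, -11, 5.2]
    - [6.9, 2.7, -11, 5.2]
    - [6.9, 2.7, -11, 5.2]
    - [6.9, 2.7, -11, 5.2]

```text
time_s: 6.35
position: [0.4967, -0.04, 0.1307]
tcp_rot: [[0.165, 0.986, -0.0], [0.986, -0.165, -0.0], [-0.0, -0.0, -1.0]]
force: [-0.4, -0.2, -0.5]
width: 0.0137
gripper_force: 30.0
```

```bash
cat > stick.py <<'E'
from h import *
def report(cam="wrist",name=None):
    s=sensors.get_state();im,W=snap(cam,name);p=np.array(s["position"]);R=np.array(s["tcp_rot"])
    q=(W.reshape(-1,3)-p)@R   # tool coords
    q[:,2]+=.019
    k=(abs(q[:,1])<.02)&(q[:,0]>-.09)&(q[:,0]<.17)&(abs(q[:,2])<.1);q=q[k]*1e3
    for a in range(15,165,10):
        r=q[(q[:,0]>=a)&(q[:,0]<a+10)]
        if len(r)>3: print(cam,a+5,len(r),"y",r[:,1].min().round(1),r[:,1].max().round(1),"ztop",np.percentile(r[:,2],5).round(1),"zmax",np.percentile(r[:,2],95).round(1),"xmax",r[:,0].max().round(1))
    return s,q
E
python3 - <<'E'
import stick
from h import *
s,_=stick.report();print(s["position"],s["tcp_rot"],s["force"],s["width"]);stick.report("side","s3");_,q=stick.report("scene","c3")
E
```

```text
wrist 20 11625 y -20.0 20.0 ztop -99.4 zmax -78.2 xmax 25.0
wrist 30 8331 y -20.0 20.0 ztop -86.2 zmax -13.5 xmax 35.0
wrist 40 1091 y -15.5 12.6 ztop -15.1 zmax 4.6 xmax 45.0
wrist 50 331 y -5.1 2.3 ztop -5.6 zmax -2.5 xmax 55.0
wrist 60 345 y -5.0 2.6 ztop -5.7 zmax -2.2 xmax 64.9
wrist 70 387 y -4.9 2.6 ztop -5.6 zmax -2.1 xmax 74.9
wrist 80 401 y -5.3 2.5 ztop -5.6 zmax -2.0 xmax 85.0
wrist 90 441 y -5.3 2.4 ztop -5.5 zmax -1.9 xmax 95.0
wrist 100 455 y -5.2 2.3 ztop -5.6 zmax -2.0 xmax 105.0
wrist 110 507 y -5.1 2.7 ztop -5.7 zmax -1.9 xmax 115.0
wrist 120 245 y -5.0 2.7 ztop -5.7 zmax -1.8 xmax 120.2
[ 0.49666343 -0.03999094  0.13067101] [[ 1.64578566e-01  9.86363949e-01 -2.37312146e-04]
 [ 9.86363953e-01 -1.64578610e-01 -1.80344852e-04]
 [-2.16942164e-04 -2.04395249e-04 -9.99999956e-01]] [-0.42569222 -0.16424629 -0.48919995] 0.013692926343619414
side 20 16 y -6.5 5.8 ztop -70.7 zmax -5.3 xmax 24.5
side 30 14 y -6.6 5.5 ztop -15.4 zmax -4.6 xmax 35.0
side 40 31 y -6.9 5.4 ztop -15.3 zmax -5.4 xmax 41.2
side 70 4 y -0.6 3.3 ztop -6.3 zmax -5.4 xmax 72.5
side 80 6 y -1.2 3.0 ztop -7.3 zmax -3.9 xmax 84.5
scene 20 134 y -19.3 19.1 ztop -98.8 zmax -0.3 xmax 24.9
scene 30 119 y -19.6 19.7 ztop -83.2 zmax -4.6 xmax 35.0
scene 40 98 y -19.5 17.7 ztop -75.0 zmax 11.5 xmax 44.9
scene 50 11 y -5.0 0.1 ztop -1.8 zmax 4.2 xmax 54.2
scene 60 12 y -5.5 2.8 ztop -2.3 zmax 3.5 xmax 65.0
scene 70 13 y -5.4 2.1 ztop -2.4 zmax 2.3 xmax 74.2
scene 80 14 y -5.2 1.8 ztop -2.2 zmax 3.0 xmax 84.7
scene 90 14 y -4.6 2.3 ztop -2.4 zmax 4.1 xmax 93.8
scene 100 14 y -4.4 2.1 ztop -2.5 zmax 2.5 xmax 104.8
scene 110 14 y -5.4 1.3 ztop -2.7 zmax 3.5 xmax 114.7
scene 120 13 y -5.3 2.2 ztop -2.4 zmax 2.6 xmax 125.0
scene 130 18 y -5.5 -0.4 ztop -2.7 zmax 3.4 xmax 135.0
scene 140 15 y -6.3 1.4 ztop -2.1 zmax 2.3 xmax 144.4
```

Emit:
arm_command:
  moves:
    - [0, 0.14, 2, 0]
    - [0, 0.14, 4, 0]
    - [0, 0.14, 5.3, 0]
    - [0, 0.14, 5.3, 0]
    - [0.5, 0.14, 5.3, 0]
    - [1.2, 0.14, 5.3, 0]
    - [1.9, 0.14, 5.3, 0]
    - [2.4, 0.14, 5.3, 0]
    - [2.7, 0.14, 5.3, 0]
    - [3.0, 0.14, 5.3, 0]
    - [3.2, 0.14, 5.3, 0]
    - [3.2, 0.14, 5.3, 0]
    - [3.2, 0.14, 5.3, 0]

```text
time_s: 8.12
position: [0.5036, -0.008, 0.0776]
tcp_rot: [[0.164, 0.987, -0.0], [0.987, -0.164, -0.0], [-0.0, -0.0, -1.0]]
force: [0.5, -0.4, -0.5]
width: 0.0139
gripper_force: 30.0
```

```bash
python3 - <<'E'
from h import *
import stick
s,_=stick.report("wrist");print(s["force"],s["ft_torque"],s["position"])
a,_=snap("side");b,_=snap("scene")
A=cv2.resize(a[140:240,220:320],(400,400),interpolation=cv2.INTER_CUBIC);B=cv2.resize(b[190:290,260:360],(400,400),interpolation=cv2.INTER_CUBIC)
cv2.imwrite("pics/e4.png",np.hstack([A,B]))
E
```

```text
wrist 20 12002 y -20.0 20.0 ztop -99.3 zmax -7.7 xmax 25.0
wrist 30 8595 y -20.0 20.0 ztop -86.1 zmax -4.8 xmax 35.0
wrist 40 1494 y -20.0 20.0 ztop -14.9 zmax 96.8 xmax 45.0
wrist 50 753 y -19.9 19.8 ztop -5.3 zmax 97.2 xmax 55.0
wrist 60 784 y -19.7 20.0 ztop -5.3 zmax 97.3 xmax 65.0
wrist 70 805 y -19.5 20.0 ztop -5.3 zmax 97.2 xmax 74.6
wrist 80 900 y -20.0 19.9 ztop -5.3 zmax 97.3 xmax 85.0
wrist 90 889 y -19.9 19.6 ztop -5.3 zmax 97.2 xmax 95.0
wrist 100 959 y -19.7 20.0 ztop -5.5 zmax 97.1 xmax 105.0
wrist 110 1003 y -20.0 19.9 ztop -5.3 zmax 97.2 xmax 115.0
wrist 120 777 y -19.9 19.6 ztop -5.0 zmax 97.2 xmax 125.0
wrist 130 551 y -19.7 20.0 ztop 95.0 zmax 97.4 xmax 135.0
wrist 140 560 y -20.0 19.7 ztop 95.0 zmax 97.4 xmax 145.0
wrist 150 486 y -19.9 20.0 ztop 95.1 zmax 97.4 xmax 153.3
[ 0.46165614 -0.38519547 -0.48837738] [-0.00408981  0.03315799  0.00890589] [ 0.5035738  -0.00797082  0.07763538]
```

View pics/e4.png

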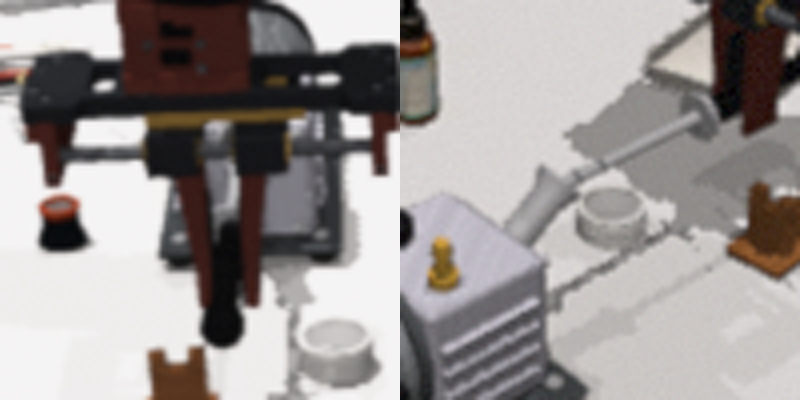

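Emit:
arm_command:
  moves:
    - [0.2, 0, 0, 0]
    - [0.3, 0, 0, 0]
    - [0.4, 0, 0, 0]
    - [0.5, 0, 0, 0]
    - [0.5, 0, 0, 0]
    - [0.5, 0, 0, 0]

```text
time_s: 9.02
position: [0.5044, -0.0029, 0.0777]
tcp_rot: [[0.163, 0.987, -0.0], [0.987, -0.163, -0.0], [-0.0, -0.0, -1.0]]
force: [0.0, 0.4, -0.9]
width: 0.0136
gripper_force: 30.0
```

Emit:
arm_command:
  moves:
    - [0.1, 0, 0, 0]
    - [0.2, 0, 0, 0]
    - [0.3, 0, 0, 0]
    - [0.3, 0, 0, 0]

```text
time_s: 9.52
position: [0.5049, 0.0002, 0.0777]
tcp_rot: [[0.163, 0.987, 0.0], [0.987, -0.163, 0.0], [0.0, 0.0, -1.0]]
force: [-0.2, -0.2, 0.1]
width: 0.0136
gripper_force: 30.0
```

Emit:
arm_command:
  moves:
    - [0.1, 0, 0, 0]
    - [0.2, 0, 0, 0]
    - [0.3, 0, 0, 0]
    - [0.3, 0, 0, 0]

```text
time_s: 10.02
position: [0.5053, 0.0031, 0.0776]
tcp_rot: [[0.163, 0.987, -0.0], [0.987, -0.163, -0.0], [-0.0, -0.0, -1.0]]
force: [0.1, 0.1, -1.5]
width: 0.0136
gripper_force: 30.0
```

```bash
python3 - <<'E'
from h import *
import stick
s=sensors.get_state();print(s["force"],s["ft_torque"],s["position"])
b,_=snap("scene")
cv2.imwrite("pics/e5.png",cv2.resize(b[205:265,270:350],(800,600),interpolation=cv2.INTER_CUBIC))
E
```

```text
[ 0.09407272  0.127158   -1.4771761 ] [-0.06820748  0.05104741  0.01255993] [0.50531504 0.00313218 0.07757988]
```

View pics/e5.png

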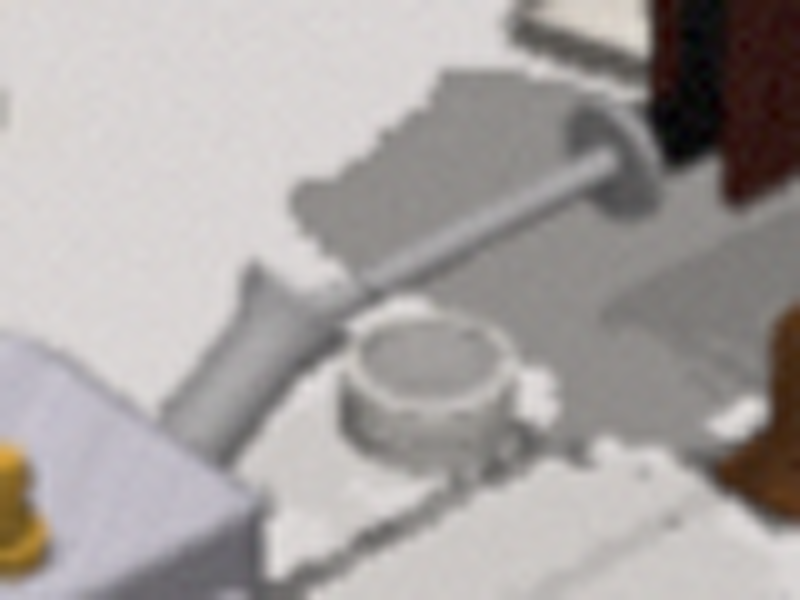

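Emit:
arm_command:
  moves:
    - [0.04, 0, -0.7, 0]
    - [0.08, 0, -1.4, 0]
    - [0.16, 0, -2.1, 0]
    - [0.3, 0, -2.8, 0]
    - [0.45, 0, -3.5, 0]
    - [0.63, 0, -4.2, 0]
    - [0.63, 0, -4.2, 0]

```text
time_s: 10.95
position: [0.5068, 0.0093, 0.1203]
tcp_rot: [[0.163, 0.987, 0.001], [0.987, -0.163, 0.0], [0.0, 0.001, -1.0]]
force: [-1.4, -2.6, -1.6]
width: 0.0138
gripper_force: 30.0
```

Emit:
arm_command:
  moves:
    - [0.22, 0, -0.6, 0]
    - [0.45, 0, -1.1, 0]
    - [0.78, 0, -1.9, 0]
    - [1.2, 0, -2.7, 0]
    - [1.7, 0, -3.5, 0]
    - [1.8, 0, -3.8, 0]
    - [1.8, 0, -3.8, 0]

```text
time_s: 11.82
position: [0.5095, 0.027, 0.1579]
tcp_rot: [[0.163, 0.987, 0.001], [0.987, -0.163, -0.0], [0.0, 0.001, -1.0]]
force: [-0.2, -2.9, -1.8]
width: 0.0134
gripper_force: 30.0
```

```bash
python3 - <<'E'
from h import *
import stick
s,_=stick.report("wrist");print(s["force"],s["ft_torque"],s["position"])
E
```

```text
wrist 20 12153 y -20.0 20.0 ztop -99.2 zmax 6.0 xmax 25.0
wrist 30 8291 y -20.0 20.0 ztop -85.9 zmax 11.2 xmax 34.9
wrist 40 255 y -5.4 2.3 ztop 22.4 zmax 29.6 xmax 45.0
wrist 50 239 y -5.5 1.8 ztop 29.2 zmax 36.8 xmax 54.9
wrist 60 221 y -5.6 1.8 ztop 36.1 zmax 43.5 xmax 64.6
wrist 70 220 y -5.7 1.9 ztop 42.6 zmax 49.9 xmax 74.6
wrist 80 194 y -5.8 2.0 ztop 49.3 zmax 56.2 xmax 85.0
wrist 90 193 y -5.9 2.0 ztop 55.8 zmax 63.3 xmax 95.0
wrist 100 482 y -14.6 11.1 ztop 63.5 zmax 85.6 xmax 105.0
wrist 110 539 y -14.9 11.0 ztop 66.5 zmax 86.1 xmax 115.0
wrist 120 334 y -10.5 7.2 ztop 73.6 zmax 85.5 xmax 125.0
wrist 130 341 y -10.7 7.4 ztop 81.8 zmax 93.0 xmax 135.0
wrist 140 858 y -19.9 19.9 ztop 85.5 zmax 98.6 xmax 145.0
wrist 150 442 y -19.7 19.8 ztop 82.4 zmax 86.7 xmax 148.8
[-0.15797962 -2.89638559 -1.78057399] [-0.55397301  0.12571231 -0.00155436] [0.50953998 0.02702254 0.15794036]
```

Emit:
arm_command:
  moves:
    - [0.35, 0, 0.32, 0]
    - [0.76, 0, 0.65, 0]
    - [1.17, 0, 0.95, 0]
    - [1.58, 0, 1.25, 0]
    - [1.97, 0, 1.55, 0]
    - [2.4, 0, 1.84, 0]
    - [2.8, 0, 2.13, 0]
    - [3.2, 0, 2.42, 0]
    - [3.2, 0, 2.42, 0]

```text
time_s: 13.0
position: [0.5145, 0.0592, 0.1332]
tcp_rot: [[0.163, 0.987, -0.0], [0.987, -0.163, 0.0], [0.0, -0.0, -1.0]]
force: [-0.0, -0.0, -2.0]
width: 0.0137
gripper_force: 30.0
```

```bash
python3 - <<'E'
from h import *
import stick
s,_=stick.report("wrist");print(s["force"],s["ft_torque"],s["position"])
E
```

```text
wrist 20 11887 y -20.0 20.0 ztop -99.4 zmax 6.3 xmax 25.0
wrist 30 8325 y -20.0 20.0 ztop -86.3 zmax 10.7 xmax 35.0
wrist 40 265 y -5.4 2.4 ztop 22.4 zmax 30.4 xmax 44.9
wrist 50 241 y -5.5 2.4 ztop 29.2 zmax 36.4 xmax 55.0
wrist 60 232 y -9.3 6.9 ztop 35.8 zmax 59.7 xmax 64.6
wrist 70 626 y -14.2 11.7 ztop 43.4 zmax 60.8 xmax 74.8
wrist 80 532 y -13.1 10.6 ztop 41.1 zmax 55.6 xmax 85.0
wrist 90 441 y -10.5 8.2 ztop 51.5 zmax 62.6 xmax 94.9
wrist 100 486 y -14.5 12.1 ztop 58.8 zmax 79.1 xmax 105.0
wrist 110 1179 y -19.9 20.0 ztop 59.4 zmax 82.0 xmax 115.0
wrist 120 1292 y -20.0 20.0 ztop 54.4 zmax 58.3 xmax 125.0
wrist 130 1262 y -20.0 19.9 ztop 54.2 zmax 56.7 xmax 135.0
wrist 140 577 y -19.7 20.0 ztop 54.3 zmax 56.6 xmax 139.9
[-0.03854484 -0.02594269 -1.98161797] [-0.16855021  0.06942611  0.02677671] [0.51454119 0.05921529 0.13317846]
```

Emit:
arm_command:
  moves:
    - [0.4, 0, 0.3, 0]
    - [0.8, 0, 0.6, 0]
    - [1.2, 0, 0.9, 0]
    - [1.6, 0, 1.18, 0]
    - [2.0, 0, 1.47, 0]
    - [2.4, 0, 1.76, 0]
    - [2.8, 0, 2.05, 0]
    - [3.2, 0, 2.33, 0]
    - [3.55, 0, 2.58, 0]
    - [3.55, 0, 2.58, 0]

```text
time_s: 14.3
position: [0.5203, 0.0941, 0.1075]
tcp_rot: [[0.163, 0.987, -0.0], [0.987, -0.163, 0.0], [0.0, -0.0, -1.0]]
force: [1.0, 1.1, -1.6]
width: 0.0138
gripper_force: 30.0
```

```bash
python3 - <<'E'
from h import *
import stick
s,_=stick.report("wrist");print(s["force"],s["ft_torque"],s["position"])
E
```

```text
wrist 20 11895 y -20.0 20.0 ztop -99.4 zmax 6.2 xmax 25.0
wrist 30 8561 y -20.0 20.0 ztop -86.2 zmax 13.6 xmax 35.0
wrist 40 601 y -14.0 11.8 ztop 15.4 zmax 32.9 xmax 45.0
wrist 50 636 y -10.6 8.0 ztop 18.7 zmax 33.4 xmax 55.0
wrist 60 545 y -10.4 8.3 ztop 29.7 zmax 40.4 xmax 64.9
wrist 70 689 y -15.2 12.9 ztop 37.0 zmax 51.4 xmax 74.6
wrist 80 1321 y -20.0 20.0 ztop 29.5 zmax 40.8 xmax 85.0
wrist 90 1440 y -19.9 20.0 ztop 28.6 zmax 30.9 xmax 95.0
wrist 100 1472 y -20.0 20.0 ztop 28.6 zmax 30.9 xmax 105.0
wrist 110 1555 y -20.0 20.0 ztop 28.6 zmax 30.8 xmax 115.0
wrist 120 1896 y -20.0 20.0 ztop 16.6 zmax 30.7 xmax 125.0
wrist 130 837 y -19.7 19.7 ztop 17.3 zmax 30.9 xmax 131.2
[ 1.01013347  1.07032058 -1.59372007] [-0.14283607  0.0245577  -0.01710236] [0.52031538 0.09411316 0.10745214]
```

Emit:
arm_command:
  moves:
    - [0.12, 0, 0.09, 0]
    - [0.25, 0, 0.17, 0]
    - [0.37, 0, 0.26, 0]
    - [0.45, 0, 0.32, 0]
    - [0.45, 0, 0.32, 0]

```text
time_s: 14.98
position: [0.5212, 0.0982, 0.1044]
tcp_rot: [[0.163, 0.987, -0.0], [0.987, -0.163, 0.0], [0.0, -0.0, -1.0]]
force: [0.2, 0.1, -1.3]
width: 0.0138
gripper_force: 30.0
```

Emit:
arm_command:
  moves:
    - [0.08, 0, 0.06, 0]
    - [0.16, 0, 0.11, 0]
    - [0.16, 0, 0.11, 0]

```text
time_s: 15.35
position: [0.5214, 0.0998, 0.1033]
tcp_rot: [[0.163, 0.987, 0.0], [0.987, -0.163, 0.0], [0.0, 0.0, -1.0]]
force: [-0.3, -0.5, -1.5]
width: 0.0137
gripper_force: 30.0
```

Emit:
arm_command:
  moves:
    - [0.08, 0, 0.06, 0]
    - [0.16, 0, 0.11, 0]
    - [0.16, 0, 0.11, 0]

```text
time_s: 15.72
position: [0.5216, 0.101, 0.1023]
tcp_rot: [[0.163, 0.987, -0.0], [0.987, -0.163, -0.0], [-0.0, -0.0, -1.0]]
force: [-0.7, -2.1, 0.1]
width: 0.0137
gripper_force: 30.0
```

Emit:
arm_command:
  moves:
    - [0.08, 0, 0.06, 0]
    - [0.16, 0, 0.11, 0]
    - [0.16, 0, 0.11, 0]

```text
time_s: 16.1
position: [0.5218, 0.1009, 0.1019]
tcp_rot: [[0.165, 0.986, -0.001], [0.986, -0.165, -0.002], [-0.002, -0.0, -1.0]]
force: [-4.1, -6.9, 10.0]
width: 0.0138
gripper_force: 30.0
```

```bash
python3 - <<'E'
from h import *
import stick
s=sensors.get_state();print(s["force"],s["ft_torque"],s["position"])
b,_=snap("scene")
cv2.imwrite("pics/e6.png",cv2.resize(b[195:255,270:350],(800,600),interpolation=cv2.INTER_CUBIC))
E
```

```text
[-4.08833624 -6.92350882 10.01474437] [-1.43417806  0.88942991  0.02019019] [0.52180223 0.10094655 0.10189973]
```

View pics/e6.png

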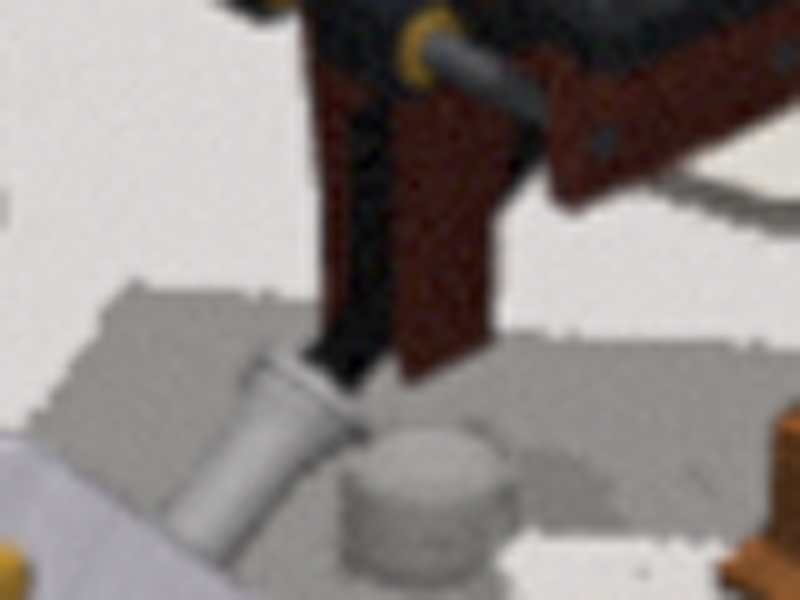

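Emit:
arm_command:
  moves:
    - [0.08, 0, 0.06, 0]
    - [0.08, 0, 0.06, 0]
    - [0.08, 0, 0.06, 0]
    - [0.08, 0, 0.06, 0]
    - [0.08, 0, 0.06, 0]
    - [0.08, 0, 0.06, 0]
    - [0.08, 0, 0.06, 0]
    - [0.08, 0, 0.06, 0]
    - [0.08, 0, 0.06, 0]
    - [0.08, 0, 0.06, 0]

```text
time_s: 17.4
position: [0.5219, 0.1008, 0.1017]
tcp_rot: [[0.165, 0.986, -0.001], [0.986, -0.165, -0.003], [-0.003, -0.0, -1.0]]
force: [-5.1, -8.7, 14.8]
width: 0.014
gripper_force: 30.0
```

Emit:
arm_command:
  moves:
    - [-0.6, 0, -0.42, 0]
    - [-1.3, 0, -0.91, 0]
    - [-2.1, 0, -1.47, 0]
    - [-2.9, 0, -2.03, 0]
    - [-3.7, 0, -2.59, 0]
    - [-4.5, 0, -3.15, 0]
    - [-5.3, 0, -3.71, 0]
    - [-6.1, 0, -4.27, 0]
    - [-6.9, 0, -4.83, 0]
    - [-7.5, 0, -5.25, 0]
    - [-7.5, 0, -5.25, 0]

```text
time_s: 18.77
position: [0.51, 0.0289, 0.1535]
tcp_rot: [[0.164, 0.986, 0.001], [0.986, -0.164, -0.0], [0.0, 0.001, -1.0]]
force: [-0.1, -0.3, -1.2]
width: 0.0138
gripper_force: 30.0
```

```bash
python3 - <<'E'
from h import *
import stick
s,_=stick.report("wrist");print(s["force"],s["ft_torque"],s["position"])
E
```

```text
wrist 20 11786 y -20.0 20.0 ztop -99.2 zmax 5.8 xmax 25.0
wrist 30 8724 y -20.0 20.0 ztop -85.9 zmax 10.9 xmax 35.0
wrist 40 262 y -5.6 2.2 ztop 22.3 zmax 29.5 xmax 45.0
wrist 50 238 y -5.7 1.6 ztop 28.3 zmax 35.8 xmax 55.0
wrist 60 222 y -5.8 1.7 ztop 35.5 zmax 42.3 xmax 65.0
wrist 70 212 y -5.9 1.7 ztop 41.7 zmax 48.5 xmax 74.5
wrist 80 201 y -5.3 1.7 ztop 48.2 zmax 54.9 xmax 85.0
wrist 90 192 y -7.9 3.5 ztop 54.7 zmax 61.8 xmax 94.7
wrist 100 561 y -15.3 10.7 ztop 62.1 zmax 81.2 xmax 105.0
wrist 110 514 y -14.8 9.7 ztop 61.9 zmax 81.7 xmax 115.0
wrist 120 373 y -11.3 6.9 ztop 71.2 zmax 82.4 xmax 125.0
wrist 130 372 y -14.0 10.2 ztop 78.3 zmax 97.4 xmax 135.0
wrist 140 1076 y -20.0 20.0 ztop 80.7 zmax 96.6 xmax 145.0
wrist 150 360 y -20.0 19.8 ztop 77.2 zmax 81.9 xmax 147.5
[-0.09618647 -0.28567449 -1.22904106] [-0.30992744  0.04157639 -0.05388628] [0.510031   0.02894511 0.15348833]
```

Emit:
arm_command:
  moves:
    - [-0.5, 0, 0.75, 0]
    - [-1.0, 0, 1.6, 0]
    - [-1.45, 0, 2.5, 0]
    - [-1.8, 0, 3.4, 0]
    - [-2.1, 0, 4.4, 0]
    - [-2.35, 0, 5.4, 0]
    - [-2.5, 0, 6.4, 0]
    - [-2.6, 0, 7.3, 0]
    - [-2.65, 0, 7.7, 0]
    - [-2.65, 0, 7.7, 0]

```text
time_s: 20.08
position: [0.5053, 0.0035, 0.0758]
tcp_rot: [[0.163, 0.987, -0.001], [0.987, -0.163, -0.0], [-0.0, -0.001, -1.0]]
force: [0.2, -1.0, 0.6]
width: 0.0135
gripper_force: 30.0
```

```bash
python3 - <<'E'
from h import *
import stick
s,_=stick.report("wrist");print(s["force"],s["ft_torque"],s["position"])
E
```

```text
wrist 20 11925 y -20.0 20.0 ztop -99.4 zmax -5.7 xmax 25.0
wrist 30 8778 y -20.0 20.0 ztop -86.3 zmax -3.7 xmax 35.0
wrist 40 1254 y -19.8 20.0 ztop -11.6 zmax 95.0 xmax 45.0
wrist 50 771 y -19.6 19.7 ztop -4.5 zmax 95.1 xmax 55.0
wrist 60 787 y -20.0 19.6 ztop -4.6 zmax 95.1 xmax 64.9
wrist 70 824 y -20.0 20.0 ztop -4.6 zmax 95.0 xmax 74.7
wrist 80 884 y -19.7 19.8 ztop -4.7 zmax 94.9 xmax 85.0
wrist 90 911 y -19.5 20.0 ztop -4.9 zmax 95.1 xmax 95.0
wrist 100 961 y -20.0 20.0 ztop -5.0 zmax 95.1 xmax 105.0
wrist 110 1008 y -19.9 19.8 ztop -5.1 zmax 95.0 xmax 115.0
wrist 120 890 y -19.6 20.0 ztop -4.9 zmax 95.1 xmax 125.0
wrist 130 564 y -20.0 19.9 ztop 92.9 zmax 95.4 xmax 135.0
wrist 140 576 y -20.0 19.8 ztop 93.0 zmax 95.2 xmax 145.0
wrist 150 369 y -19.7 20.0 ztop 92.8 zmax 95.3 xmax 152.6
[ 0.15649601 -1.00829865  0.60075835] [-0.01382705 -0.0156707  -0.00941381] [0.50529639 0.00347409 0.07578627]
```

Emit:
arm_command:
  moves:
    - [-0.5, 0, 0, 0]
    - [-1.2, 0, 0, 0]
    - [-2, 0, 0, 0]
    - [-3, 0, 0, 0]
    - [-4, 0, 0, 0]
    - [-5, 0, -0.5, 0]
    - [-6, 0, -2, 0]
    - [-7, 0, -4, 0]
    - [-7, 0, -4, 0]
    - [-7, 0, -4, 0]

```text
time_s: 21.38
position: [0.494, -0.0653, 0.1161]
tcp_rot: [[0.163, 0.987, 0.0], [0.987, -0.163, 0.0], [0.0, 0.0, -1.0]]
force: [0.2, -0.2, -0.6]
width: 0.0134
gripper_force: 30.0
```

```bash
python3 - <<'E'
from h import *
import stick
s,_=stick.report("wrist");print(s["force"],s["position"],s["tcp_rot"],s["time_s"])
for c in("side","scene","wrist"):
    p=np.load(c+".npy").reshape(-1,3)
    q=p[(p[:,2]>.08)&(p[:,2]<.5)&(p[:,0]>.4)&(p[:,0]<1.1)&(p[:,1]>-.6)&(p[:,1]<-.12)]
    if len(q):print(c,len(q),np.percentile(q,[0,1,5,50],0).round(3).tolist(),q.max(0))
    q=p[(p[:,2]<.02)&(p[:,2]>.006)&(p[:,0]>.54)&(p[:,0]<.7)&(p[:,1]>-.3)&(p[:,1]<-.1)]
    r=cv2.minAreaRect((q[:,:2]*1000).astype(np.float32));print(c,"tray",r)
E
```

```text
wrist 20 11914 y -20.0 20.0 ztop -99.2 zmax -77.8 xmax 25.0
wrist 30 8443 y -20.0 20.0 ztop -85.8 zmax -11.0 xmax 35.0
wrist 40 830 y -16.1 12.0 ztop -11.9 zmax 8.0 xmax 45.0
wrist 50 329 y -5.4 2.0 ztop -3.0 zmax 0.4 xmax 55.0
wrist 60 388 y -19.5 1.9 ztop -2.7 zmax 90.0 xmax 65.0
wrist 70 365 y -20.0 1.8 ztop -2.6 zmax 1.0 xmax 74.8
wrist 80 388 y -5.3 2.3 ztop -2.4 zmax 1.1 xmax 84.9
wrist 90 431 y -5.7 2.2 ztop -2.3 zmax 1.7 xmax 95.0
wrist 100 443 y -5.7 2.1 ztop -2.3 zmax 1.8 xmax 105.0
wrist 110 473 y -5.6 2.4 ztop -2.0 zmax 1.6 xmax 115.0
wrist 120 277 y -5.5 1.9 ztop -1.8 zmax 1.6 xmax 121.3
[ 0.18073044 -0.17276349 -0.64971549] [ 0.4940193  -0.0653389   0.11610086] [[ 1.63074897e-01  9.86613630e-01  3.49576728e-04]
 [ 9.86613643e-01 -1.63074991e-01  2.57355220e-04]
 [ 3.10917389e-04  3.02928993e-04 -9.99999906e-01]] 21.375
side 35907 [[0.784, -0.415, 0.08], [0.794, -0.413, 0.084], [0.796, -0.41, 0.098], [0.933, -0.279, 0.193]] [ 1.02561293 -0.12002534  0.47809184]
side tray ((621.0103149414062, -196.06967163085938), (102.7269515991211, 156.38507080078125), 4.453856945037842)
scene 10036 [[0.781, -0.6, 0.08], [0.792, -0.593, 0.083], [0.795, -0.568, 0.096], [1.019, -0.216, 0.276]] [ 1.02554834 -0.12004538  0.49994087]
scene tray ((618.5048217773438, -194.41168212890625), (102.94902038574219, 159.8433837890625), 5.565727710723877)
wrist 411 [[0.799, -0.225, 0.08], [0.8, -0.22, 0.08], [0.802, -0.214, 0.082], [0.804, -0.19, 0.097]] [ 0.80693126 -0.17307206  0.13383434]
wrist tray ((617.2061157226562, -196.57574462890625), (102.0559310913086, 155.03384399414062), 4.662658214569092)
```

Emit:
arm_command:
  moves:
    - [-1, 0.6, 0, 0]
    - [-3, 1.7, 0, 0]
    - [-6, 3.4, 0, 0]
    - [-9, 5.1, 0, 0]
    - [-12, 6.8, 0, 0]
    - [-15, 8.5, 0, 0]
    - [-18, 10.2, 0, 0]
    - [-21, 11.9, 0, 0]
    - [-23.5, 13.3, 0.5, 0]
    - [-24.8, 14, 1.2, 0]
    - [-25.4, 14.3, 1.8, 0]
    - [-25.4, 14.3, 2.1, 0]
    - [-25.4, 14.3, 2.1, 0]
    - [-25.4, 14.3, 2.1, 0]
    - [-25.4, 14.3, 2.1, 0]
    - [-25.4, 14.3, 2.1, 0]
    - [-25.4, 14.3, 2.1, 0]

```text
time_s: 23.55
position: [0.5937, -0.3396, 0.0952]
tcp_rot: [[0.163, 0.987, 0.0], [0.987, -0.163, -0.0], [-0.0, 0.0, -1.0]]
force: [0.8, 0.2, -0.4]
width: 0.0141
gripper_force: 30.0
```

```bash
python3 - <<'E'
from h import *
import stick
s,_=stick.report("wrist");p=np.array(s["position"]);R=np.array(s["tcp_rot"]);print(s["force"],p,"tip",p+R@[.145,0,-.017],np.abs(s["joint_velocities"]).max(),s["time_s"])
a,_=snap("side");cv2.imwrite("pics/f.png",a[150:400,200:500])
E
```

```text
wrist 20 11836 y -20.0 20.0 ztop -99.3 zmax -78.1 xmax 25.0
wrist 30 8356 y -20.0 20.0 ztop -86.1 zmax -10.9 xmax 35.0
wrist 40 813 y -15.5 12.3 ztop -11.8 zmax 8.0 xmax 44.9
wrist 50 329 y -5.2 2.2 ztop -3.2 zmax 0.2 xmax 55.0
wrist 60 363 y -19.8 2.2 ztop -3.0 zmax 99.4 xmax 64.8
wrist 70 386 y -9.3 18.6 ztop -2.7 zmax 99.4 xmax 74.7
wrist 80 390 y -5.5 2.5 ztop -2.6 zmax 1.0 xmax 85.0
wrist 90 426 y -5.5 2.4 ztop -2.5 zmax 1.4 xmax 95.0
wrist 100 449 y -5.4 2.3 ztop -2.3 zmax 1.3 xmax 105.0
wrist 110 466 y -5.3 2.7 ztop -2.4 zmax 1.4 xmax 115.0
wrist 120 274 y -5.2 2.2 ztop -2.3 zmax 1.5 xmax 121.4
[ 0.83935931  0.17951334 -0.43532558] [ 0.59367155 -0.33955442  0.09519694] tip [ 0.61734938 -0.1965004   0.11219423] 0.08652956364145906 23.55
```

View pics/f.png

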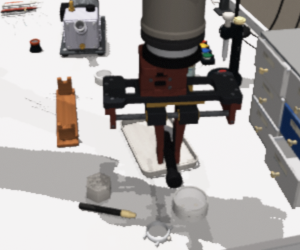

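The side view shows the dipstick held level over the tray, around pixel (165,150) in the crop. The rest is empty, and the loupe, tin and block are where they started. The arm is still, so I'm handing in.

```bash
python3 -c "
from plant import robot;print(robot.sign_off())"
```

```text
the job is handed in; nothing more can be done
None
```

I seated the dipstick in the filler neck, left it there for about 1.5 s, and drew it right out. It is now held level (within about 1°) and still, with its tip about 11 cm above the bench over the tray's centre. No bystander looked disturbed in my last view, and I handed the job in at about 24 s; no verdict came back.

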